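# Lay out the testing bench from a stack of racks

## Task

Get the testing bench ready by taking the stack apart. The small white-and-red carton on top belongs in the free gap between the amber bottle and the white jar on the steel supply tray, touching neither; each tube rack belongs flat in the middle of the shallow tray of its own colour, lying along it. Keep everything upright on the way, set each thing down instead of letting it drop, leave the bottle and the jar where they stand, and let go of everything at the end.

Things in the scene. Friction and masses are not known exactly. Their poses are not given: they have to be found in the camera images.
- swab_carton: Small closed cardboard carton, white with a red band and a red patch on top, standing on top of the stack: 62 mm (its x) by 48 mm (its y) by 44 mm high, 60 to 120 g. Origin at the centre of its underside, z up. Grip it across the 48 mm.
- yellow_rack: Yellow tube rack (a solid block with dark round wells in its top), third from the bottom, directly under the carton: 88 mm long (its x), 60 mm wide (its y), 44 mm high, 80 to 150 g. Origin at the centre of its underside, z up. Grip it across the 60 mm, near its top.
- blue_rack: Blue tube rack, second from the bottom, lying crosswise between the yellow rack above it and the green one below: 102 mm long (its x), 60 mm wide (its y), 44 mm high, 90 to 170 g. Origin at the centre of its underside, z up. Grip as the yellow one.
- green_rack: Green tube rack, the bottom of the stack, standing on the bench: 116 mm long (its x), 60 mm wide (its y), 44 mm high, 105 to 200 g. Origin at the centre of its underside, z up. Grip as the yellow one.
- yellow_tray: Shallow yellow tray fixed to the bench, for the yellow rack. Outside 152 mm long (its x) by 94 mm wide (its y) (160 by 102 mm over the thin lip of the rim), rim 10 mm high, walls 3 mm, inside 146 by 88 mm, floor 3 mm above the bench. Origin at the centre of its underside, on the bench.
- blue_tray: Shallow blue tray fixed to the bench, for the blue rack. Same size and origin as the yellow tray.
- green_tray: Shallow green tray fixed to the bench, for the green rack. Same size and origin as the yellow tray.
- supply_tray: Long shallow bare-steel tray fixed to the bench, 300 mm long (its x) by 110 mm wide (its y) (312 by 120 mm over the thin lip of the rim), rim 14 mm high, walls 3 mm, floor 3 mm above the bench. The amber bottle stands near one end and the white jar near the other; the floor between them is free. Origin at the centre of its underside, on the bench.
- buffer_bottle: Loose amber bottle with a black cap standing on the supply tray, 44 mm in diameter, 85 mm high. Origin at the centre of its underside. To be left where it is.
- gauze_jar: Loose white jar with a steel lid standing on the supply tray, 56 mm in diameter, 70 mm high. Origin at the centre of its underside. To be left where it is.
Not all that is in view belongs to the job. Several things have the shape of the green_rack; the one meant has the colours described above.

How it is judged (in metres and radians):
At the end, for the whole second after the job is handed in: Racks flat in the trays of their colour, within 15 mm of centre and 0.2 rad of the tray's length; carton upright on the supply tray's floor between bottle and jar (60 mm of its centre along, 35 mm across); bottle and jar upright, moved under 10 mm; all released and at rest (horizontal distance between yellow_rack and yellow_tray below 0.015 m and angle between the x axis of yellow_rack and the x axis of yellow_tray, either way round below 0.2 rad and z of yellow_rack in the frame of yellow_tray below 0.006 m and angle between each of yellow_rack, blue_rack, green_rack, swab_carton's own z axis and vertical below 0.06 rad and linear speed of each of yellow_rack, blue_rack, green_rack, swab_carton, buffer_bottle, gauze_jar below 0.02 m/s and angular speed of each of yellow_rack, blue_rack, green_rack, swab_carton below 0.2 rad/s and contact force between the fingers and yellow_rack below 0.1 N and horizontal distance between blue_rack and blue_tray below 0.015 m and angle between the x axis of blue_rack and the x axis of blue_tray, either way round below 0.2 rad and z of blue_rack in the frame of blue_tray below 0.006 m and contact force between the fingers and blue_rack below 0.1 N and horizontal distance between green_rack and green_tray below 0.015 m and angle between the x axis of green_rack and the x axis of green_tray, either way round below 0.2 rad and z of green_rack in the frame of green_tray below 0.006 m and contact force between the fingers and green_rack below 0.1 N and x of swab_carton in the frame of supply_tray between -0.06 and 0.06 m and y of swab_carton in the frame of supply_tray between -0.035 and 0.035 m and z of swab_carton in the frame of supply_tray below 0.006 m and contact force between the fingers and swab_carton below 0.1 N and distance of each of buffer_bottle, gauze_jar from where it was at the start of the episode below 0.01 m and angle between each of buffer_bottle, gauze_jar's own z axis and vertical below 0.1 rad); the robot touches nothing.
It fails at once if the carton touches the bottle or the jar (contact force between swab_carton and buffer_bottle above 0.3 N or contact force between swab_carton and gauze_jar above 0.3 N).
It fails at once if the bottle or the jar is shifted by more than 15 mm or tipped (distance of any of buffer_bottle, gauze_jar from where it was at the start of the episode above 0.015 m or angle between any of buffer_bottle, gauze_jar's own z axis and vertical above 0.3 rad).
It fails at once if the carton or a rack is tipped by more than 35 degrees (angle between any of swab_carton, yellow_rack, blue_rack, green_rack's own z axis and vertical above 0.61 rad).
It fails at once if the carton or a rack is let fall (it moves faster than 0.6 m/s with no finger on it, as after a drop of about 2 cm) ((linear speed of swab_carton above 0.6 m/s and contact force between the fingers and swab_carton below 0.05 N) or (linear speed of yellow_rack above 0.6 m/s and contact force between the fingers and yellow_rack below 0.05 N) or (linear speed of blue_rack above 0.6 m/s and contact force between the fingers and blue_rack below 0.05 N) or (linear speed of green_rack above 0.6 m/s and contact force between the fingers and green_rack below 0.05 N)).
It also fails if it takes over 128 s, if anything falls off the work surface, if the arm or the gripper's body presses on something with over 40 N, if the wrist force passes 120 N, or if a joint passes its speed limit or range.

## Robot

A 7-joint arm with a two-finger parallel gripper is mounted at the origin on the work surface. World frame = base frame: x ahead of the robot, y to its left, z up, the work surface at z = 0. Lengths are in mm, angles in rad, forces in N, time in s.
With the tool pointing down it reaches from about 350 to 900 mm from the base axis. Payload 8.1 kg.
Tool frame: the origin (TCP) lies midway between the tips of the shut fingers; the grasp point (between the pads) lies 19 mm behind it (bot.tcp_to_grasp is the distance from the TCP to the grasp point, in mm); z points along the fingers, y is the line along which they close (so a half turn about z gives the same grasp; the last joint's range is limited). The gripper opens to 85 mm and grips with 20 to 120 N. Pads are 22 mm wide; open, the fingers measure 114 mm over their backs; the gripper's body (76 mm by 85 mm) begins 54 mm behind the grasp point. The pads swing forward as they close: fully open they stand 13 mm farther back than shut.
Start: joints at [1.1, 0.434, 0.025, 1.573, -0.012, 1.134, -0.075], TCP at [224.705, -583.223, 231.323] pointing down, gripper open.
Joint ranges: [-2.62, 2.62], [-0.44, 2.09], [-1.27, 1.32], [0.08, 2.57], [-1.32, 4.46], [0.12, 2], [-2.74, 2.74]. Speed limits (rad/s): [2.22, 2.22, 3.01, 3.01, 3.14, 3.14, 3.14].

## Interface

Orientations are given as a unit quaternion [w, x, y, z].
In Python, from bench import bot gives the robot as it stands.
- The arm moves only by the tool step_arm, never from a script. Its argument "targets" is a list of rows, each a list of 5 numbers: the opening, from 0 (shut) to 1 (fully open), then the shift along the tool's x, y, z in m, then the turn about the tool's z in rad. In form: [[jaw, dx, dy, dz, yaw], ...]. A call has 1 to 12 rows; each row shifts and turns the commanded pose from where the row before left it, along the tool's axes as they then stand; what a row does not reach is not made up. A row lasts 1/10 s, in which the tool goes at most 50 mm and 8.59 degrees, less where a joint would pass 70% of its speed; a pose out of reach is approached as far as the arm can. A call is refused whole if a number of a shift passes 0.05 or a number of a turn 0.15, either way. A call with a gripper value outside its range is refused whole. The fingers move at their own pace and stop on an object; "newtons" is the grip in N (left out, the last holds). Time passes only in rows, so rows that do not move let the fingers close. It gives the time, the measured TCP pose, the force, the opening and the grip force at its end, in the units of the state.
- bot.observe(): the state, without advancing time (a new reading comes with each control period).
- bot.camera(name): name is "scene" or "top" or "wrist"; returns the picture (420x560x3 uint8, red, green, blue); there is no depth.
- bot.camera_params(name): a dict with "mtx" (3x3 intrinsics, pixels), "k1" (the pictures are not rectified: a ray, as slopes to the right and down, at radius r is drawn at 1 + k1 r^2 times it, then the intrinsics apply), "extrinsics" (4x4, takes a point from world to camera coordinates); the wrist camera has in their place "tool_from_camera" (4x4, takes a point from camera to tool coordinates, whose origin is the TCP and whose axes are the flange's). Camera axes: x right, y up, looking along -z (the intrinsics and any distortion apply to the point x, -y, -z); pixel columns grow to the right and rows downward; lengths in mm; the calibration is good to about 2 mm. A picture is of the moment at which its call begins: read the wrist's pose just before it. camera_params takes no time and is no camera call.
- bot.hand_in(): hands the job in; it is judged then, once.
Trained networks look in the newest picture that a camera, given by its name, has taken for a name from the list of things; names that differ only in an ending like _2 or _b are one class to them, and where a whole thing is asked for, a point or a joint stands for the part that bears it (a point fixed in the world has none). Each returns a list of dicts, best first, with "p" (0 to 1); they miss things now and then, are a little off and sometimes report something else, mostly with a low value. They report only what shows in the picture. A call takes as long as a camera call. They do not tell look-alikes from the thing itself.
- bot.regions_of(query, camera): "pixels" (420x560 bool, what is visible of it) and "pixel" ([column, row] in pixels, amid what is visible of it).
- bot.mark_of(query, camera): "pixel" ([column, row] in pixels: a listed point, or the origin of a listed thing).
The state is a dict: "time": time; "joint_pos": joint angles; "qd": joint speeds; "joint_efforts": joint torques, N m; "tool_pos": TCP position; "tcp_rot": TCP orientation; "wrist_force": force on the tool from outside, world axes, zero at the start; "moment": the same for the moment, N m; "gripper_width": opening from 0.0 (shut) to 1.0 (fully open); "grasp_force": force on a finger pad.
Only numpy, scipy, OpenCV 4.12 (cv2) and the standard library are available. Lean on these libraries where they do the work, as an engineer would, in place of code of your own. Each camera call takes 0.05 s, during which the arm holds its last target. There are 200 camera calls.

## Working session

There is one attempt and no reset: what is moved stays moved. The work goes in short steps, Python scripts to look and compute and a tool call to move; the robot and the scene stay as the last step left them, time stands still between calls to the robot, and variables do not carry over. Pictures are saved under pics/ and viewed, at most 14 in all, crops included, and the job is handed in when it is done.

Besides the shell and the picture viewer there is one more tool, called as name(argument=value, ...), one argument or row to a line, values as JSON. step_arm: Moves the arm, as the interface text tells. Its arguments: {"type":"object","properties":{"targets":{"type":"array","items":{"type":"array","items":{"type":"number"}}},"newtons":{"type":"number"}},"required":["targets"]}

```bash
mkdir -p pics; ls
python3 - <<'E'
from bench import bot
import cv2,numpy as np
s=bot.observe(); print(s)
for c in ["scene","top"]:
    cv2.imwrite(f"pics/{c}0.png",bot.camera(c)[:,:,::-1])
    p=bot.camera_params(c); print(c,p)
    for q in ["swab_carton","yellow_rack","blue_rack","green_rack","yellow_tray","blue_tray","green_tray","supply_tray","buffer_bottle","gauze_jar"]:
        print(q,[(np.round(r["pixel"]).tolist(),int(r["pixels"].sum()),round(r["p"],2)) for r in bot.regions_of(q,c)])
print(bot.camera_params("wrist"))
E
```

```text
pics
{'time': 0.0, 'joint_pos': array([ 1.10037315,  0.43523687,  0.02495936,  1.57412713, -0.01161698,
        1.13399727, -0.07510407]), 'qd': array([-0.00023465, -0.00099401,  0.00150933, -0.00081611,  0.00106616,
       -0.00062078, -0.0009382 ]), 'joint_efforts': array([ 8.73099771e-05, -6.70469141e+01,  1.02522444e+00, -3.16208947e+01,
        1.54997665e-02,  1.22725975e-02,  2.89212392e-05]), 'tool_pos': array([ 224.51069931, -582.72309118,  230.50556522]), 'tcp_rot': array([-7.84153860e-04,  9.83141867e-01,  1.82842585e-01, -2.10007474e-04]), 'wrist_force': array([ 0.14073075, -0.95151597, -0.77610462]), 'moment': array([-0.00574915,  0.02184139, -0.03971902]), 'grasp_force': 0.0, 'gripper_width': 0.9984777363337007}
scene {'mtx': array([[502.21593271,   0.        , 289.72449847],
       [  0.        , 502.21593271, 220.49612293],
       [  0.        ,   0.        ,   1.        ]]), 'k1': -0.041759923196329464, 'extrinsics': array([[-1.40949635e-02,  9.99866824e-01, -8.22593787e-03,
        -7.15469780e+01],
       [-6.19113535e-01, -2.26687020e-03,  7.85298219e-01,
        
[... 1464 characters left out ...]
 0.7)]
green_tray [([338.0, 243.0], 1339, 0.97)]
supply_tray [([410.0, 231.0], 2411, 0.84)]
buffer_bottle [([423.0, 251.0], 156, 0.5)]
gauze_jar []
{'mtx': array([[343.4473837 ,   0.        , 283.48256578],
       [  0.        , 343.4473837 , 216.7529283 ],
       [  0.        ,   0.        ,   1.        ]]), 'k1': -0.07522802398727943, 'tool_from_camera': array([[-4.49293257e-04,  9.58678068e-01,  2.84492810e-01,
         7.29869730e+01],
       [ 9.99999463e-01,  6.96350495e-04, -7.67270468e-04,
        -8.16461686e-01],
       [-9.33672080e-04,  2.84492313e-01, -9.58677867e-01,
        -1.40819906e+02],
       [ 0.00000000e+00,  0.00000000e+00,  0.00000000e+00,
         1.00000000e+00]])}
```

View pics/scene0.png

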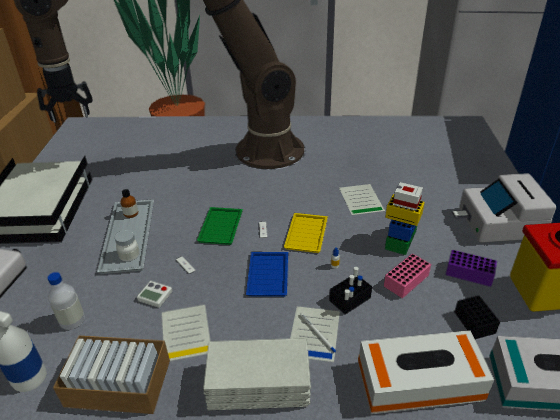

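View pics/top0.png

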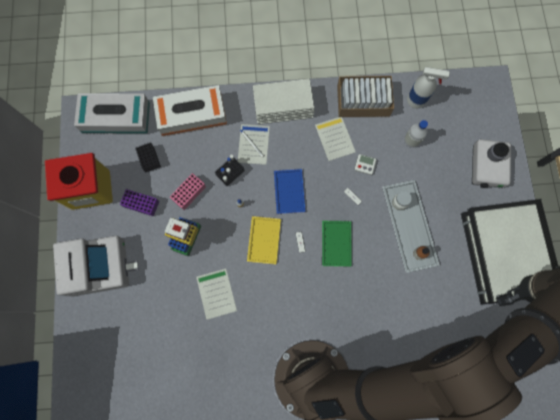

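```bash
cat > h.py <<'E'
from bench import bot
import cv2,numpy as np
from scipy.spatial.transform import Rotation as R
def tool():
    s=bot.observe(); w,x,y,z=s["tcp_rot"]
    T=np.eye(4); T[:3,:3]=R.from_quat([x,y,z,w]).as_matrix(); T[:3,3]=s["tool_pos"]; return T
def yaw(T): return np.arctan2(T[1,0],T[0,0])
def cam(c,T=None):
    """mtx,k1,world_from_camera"""
    p=bot.camera_params(c)
    E=T@p["tool_from_camera"] if c=="wrist" else np.linalg.inv(p["extrinsics"])
    return p["mtx"],p["k1"],E
def unproj(px,C,z):
    K,k1,E=C; px=np.asarray(px,float).reshape(-1,1,2)
    u=cv2.undistortPoints(px,K,np.array([k1,0,0,0.]))[:,0]
    d=np.c_[u[:,0],-u[:,1],-np.ones(len(u))]@E[:3,:3].T; o=E[:3,3]
    return (o+d*((z-o[2])/d[:,2])[:,None])[:,:2]
def proj(P,C):
    K,k1,E=C; F=np.linalg.inv(E); q=np.asarray(P,float)@F[:3,:3].T+F[:3,3]
    q=q*[1,-1,-1]
    return cv2.projectPoints(q,np.zeros(3),np.zeros(3),K,np.array([k1,0,0,0.]))[0][:,0]
def rect(mask,C,z):
    c=max(cv2.findContours(mask.astype(np.uint8),0,1)[0],key=cv2.contourArea)
    w=unproj(c[:,0],C,z).astype(np.float32)
    (cx,cy),(a,b),t=cv2.minAreaRect(w); t=np.radians(t)
    if a<b: a,b,t=b,a,t+np.pi/2
    return np.round([cx,cy,a,b],1).tolist(), round(float((t+np.pi/2)%np.pi-np.pi/2),3)
def delta(x,y,z,th=None):
    """tool-axes shift (m) to the world point, then turn about tool z to yaw th (mod pi)"""
    T=tool(); d=T[:3,:3].T@(np.array([x,y,z])-T[:3,3])/1000
    t=None if th is None else round(float(-((th-yaw(T)+np.pi/2)%np.pi-np.pi/2)),3)
    return np.round(d,4).tolist(),t
E
python3 - <<'E'
from h import *
print(yaw(tool()))
for c in ["top","scene"]:
    C=cam(c); bot.camera(c)
    for q,z in [("yellow_tray",8),("blue_tray",8),("green_tray",8),("supply_tray",12),("swab_carton",170),("yellow_rack",120),("blue_rack",80),("green_rack",44),("buffer_bottle",60),("gauze_jar",60)]:
        for r in bot.regions_of(q,c)[:3]: print(c,q,rect(r["pixels"],C,z),round(r["p"],2))
    for q in ["buffer_bottle","gauze_jar"]:
        print(q,[(unproj(r["pixel"],C,0).round().tolist(),round(r["p"],2)) for r in bot.mark_of(q,c)])
E
```

```text
0.36772366565520387
top yellow_tray ([467.2, 124.0, 160.0, 104.1], -0.17) 0.59
top blue_tray ([635.5, 22.3, 158.6, 100.9], -0.01) 0.81
top green_tray ([437.7, -125.9, 163.5, 104.0], -0.11) 0.63
top green_tray ([466.4, 124.4, 161.6, 104.5], -0.155) 0.26
top supply_tray ([480.0, -387.6, 313.4, 126.6], 0.137) 0.68
top swab_carton ([493.8, 386.2, 72.8, 53.4], 1.158) 0.93
top yellow_rack ([488.2, 367.6, 64.7, 64.4], -0.536) 0.72
top blue_rack ([458.0, 405.0, 68.6, 28.6], 1.148) 0.54
top green_rack ([623.1, 543.5, 127.6, 68.0], 1.151) 0.85
top green_rack ([649.8, 374.7, 114.4, 68.9], -0.817) 0.69
top green_rack ([439.6, 379.3, 23.2, 8.1], -0.72) 0.66
top buffer_bottle ([374.7, -398.8, 56.7, 42.4], -1.197) 0.69
top gauze_jar ([556.9, -356.0, 71.3, 47.8], -0.878) 0.61
buffer_bottle [([[382.0, -414.0]], 0.49)]
gauze_jar [([[565.0, -365.0]], 0.7), ([[514.0, 397.0]], 0.47), ([[475.0, 119.0]], 0.28)]
scene yellow_tray ([472.8, 123.6, 167.4, 102.9], -0.168) 0.75
scene blue_tray ([642.4, 22.5, 163.8, 102.2], -0.006) 0.8
scene green_tray ([439.7, -126.2, 173.0, 104.9], -0.099) 0.82
scene supply_tray ([488.3, -387.7, 325.1, 123.0], 0.134) 0.93
scene swab_carton ([522.0, 385.4, 110.9, 68.6], -0.358) 0.65
scene yellow_rack ([520.3, 383.2, 106.5, 92.9], -0.28) 0.93
scene blue_rack ([552.0, 371.6, 71.2, 66.1], -0.438) 0.82
scene green_rack ([562.5, 370.2, 81.1, 65.7], -0.339) 0.88
scene green_rack ([659.1, 542.2, 117.2, 105.3], 1.205) 0.8
scene green_rack ([682.7, 374.6, 151.5, 79.1], -0.756) 0.6
scene buffer_bottle ([403.1, -399.2, 147.2, 38.9], 0.43) 0.76
scene buffer_bottle ([527.5, 378.1, 74.1, 69.4], -0.408) 0.33
scene gauze_jar ([593.1, -351.1, 134.0, 54.8], 0.428) 0.56
buffer_bottle [([[375.0, -401.0]], 0.77)]
gauze_jar [([[562.0, -367.0]], 0.57)]
```

step_arm(
  targets=[
    [1,0.025,-0.034,-0.005,0],
    [1,0.025,-0.034,-0.005,0],
    [1,0.025,-0.034,-0.005,0],
    [1,0.025,-0.034,-0.005,0],
    [1,0.025,-0.034,-0.005,0],
    [1,0.025,-0.034,-0.005,0],
    [1,0.025,-0.034,-0.005,0],
    [1,0.025,-0.034,-0.005,0],
    [1,0.025,-0.034,-0.005,0],
    [1,0.025,-0.034,-0.005,0],
    [1,0.025,-0.034,-0.005,0],
    [1,0.025,-0.034,-0.005,0],
  ],
)

```text
time: 3.6
tool_pos: [358.1, -93.0, 291.8]
tcp_rot: [0.0, 0.983, 0.183, 0.0]
wrist_force: [1.4, -0.2, 0.4]
gripper_width: 0.999
grasp_force: 0.0
```

step_arm(
  targets=[
    [1,0.025,-0.034,0,0],
    [1,0.025,-0.034,0,0],
    [1,0.025,-0.034,0,0],
    [1,0.025,-0.034,0,0],
    [1,0.025,-0.034,0,0],
    [1,0.025,-0.034,0,0],
    [1,0.025,-0.034,0,0],
    [1,0.025,-0.034,0,0],
    [1,0.025,-0.034,0,0],
    [1,0.025,-0.034,0,0],
    [1,0.025,-0.034,0,0],
    [1,0.02,-0.03,0,0],
  ],
)

```text
time: 4.8
tool_pos: [488.5, 390.4, 290.9]
tcp_rot: [-0.0, 0.983, 0.183, -0.0]
wrist_force: [1.3, 0.1, 0.0]
gripper_width: 1.001
grasp_force: 0.0
```

step_arm(
  targets=[
    [1,0,0,0,-0.1],
    [1,0,0,0,-0.1],
    [1,0,0,0,-0.1],
    [1,0,0,0,-0.1],
    [1,0,0,0,-0.1],
    [1,0,0,0,-0.1],
    [1,0,0,0,-0.1],
    [1,0,0,0,-0.1],
    [1,0,0,0,0],
  ],
)

```text
time: 5.7
tool_pos: [488.2, 388.2, 291.1]
tcp_rot: [-0.0, 0.834, 0.552, -0.0]
wrist_force: [0.3, -0.1, -0.2]
gripper_width: 0.997
grasp_force: 0.0
```

```bash
cat > w.py <<'E'
import sys
from h import *
T=tool(); im=bot.camera("wrist"); C=cam("wrist",T); print(T[:3,3].round(1),round(yaw(T),3))
cv2.imwrite(f"pics/{sys.argv[1]}.png",im[:,:,::-1])
for a in sys.argv[2:]:
    q,z=a.split(":")
    for r in bot.regions_of(q,"wrist")[:2]: print(q,rect(r["pixels"],C,float(z)),r["pixel"],round(r["p"],2))
E
python3 w.py w1 swab_carton:176 yellow_rack:132 blue_rack:88 green_rack:44
```

```text
[488.2 388.2 291.1] 1.169
swab_carton ([502.1, 393.6, 68.4, 47.1], 1.148) [297.2, 196.2] 0.85
yellow_rack ([502.8, 393.8, 83.8, 58.9], 1.152) [291.1, 150.2] 0.98
blue_rack ([464.0, 413.3, 62.5, 21.8], 1.135) [258.8, 175.1] 0.93
green_rack ([655.8, 385.1, 124.0, 61.5], -0.782) [423.1, 127.6] 0.72
green_rack ([616.0, 514.1, 63.2, 46.8], -0.383) [349.5, 25.0] 0.66
```

View pics/w1.png

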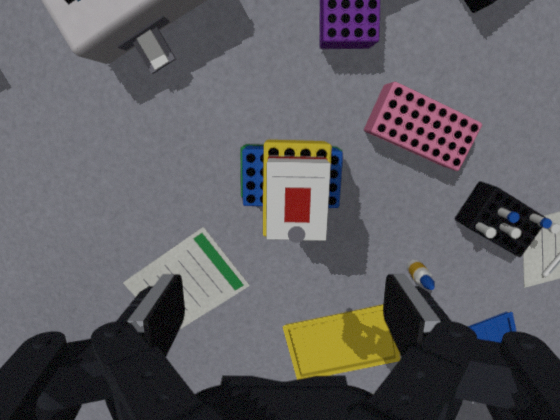

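```bash
python3 -c "
from h import *
print(delta(500.8,390.8,140,1.15))"
```

```text
([0.0073, 0.0108, 0.1513], 0.016)
```

step_arm(
  targets=[
    [1,0.007,0.011,0,0],
    [1,0,0,0.03,0.016],
    [1,0,0,0.03,0],
    [1,0,0,0.03,0],
    [1,0,0,0.03,0],
    [1,0,0,0.02,0],
    [1,0,0,0.011,0],
    [1,0,0,0,0],
    [1,0,0,0,0],
  ],
)

```text
time: 6.85
tool_pos: [501.5, 391.1, 141.1]
tcp_rot: [-0.0, 0.839, 0.544, 0.001]
wrist_force: [-0.1, 0.8, -0.2]
gripper_width: 1.0
grasp_force: 0.0
```

step_arm(
  newtons=25,
  targets=[
    [0.6,0,0,0,0],
    [0.5,0,0,0,0],
    [0.4,0,0,0,0],
    [0.4,0,0,0,0],
    [0.3,0,0,0,0],
    [0.3,0,0,0,0],
    [0.3,0,0,0,0],
    [0.3,0,0,0,0],
  ],
)

```text
time: 7.65
tool_pos: [501.1, 391.0, 141.2]
tcp_rot: [-0.0, 0.839, 0.545, 0.001]
wrist_force: [-0.9, -0.9, 6.5]
gripper_width: 0.559
grasp_force: 28.1
```

step_arm(
  targets=[
    [0.3,0,0,-0.005,0],
    [0.3,0,0,-0.01,0],
    [0.3,0,0,-0.02,0],
    [0.3,0,0,-0.03,0],
    [0.3,0,0,-0.03,0],
    [0.3,0,0,-0.03,0],
    [0.3,0,0,-0.02,0],
    [0.3,0,0,-0.01,0],
    [0.3,0,0,0,0],
    [0.3,0,0,0,0],
  ],
)

```text
time: 8.65
tool_pos: [500.7, 390.1, 294.4]
tcp_rot: [0.0, 0.839, 0.545, -0.001]
wrist_force: [0.1, 0.1, -0.6]
gripper_width: 0.559
grasp_force: 27.3
```

Run:
```python
from h import *
print(delta(468,-388,300,0.136),bot.observe()["joint_pos"].round(2))
C=cam("top"); cv2.imwrite("pics/top1.png",bot.camera("top")[150:290,120:460,::-1].repeat(2,0).repeat(2,1))
for q,z in [("yellow_rack",132),("blue_rack",88)]:
  for r in bot.regions_of(q,"top")[:2]: print(q,rect(r["pixels"],C,z),r["pixel"],r["p"])
```

```text
([-0.7241, 0.2867, -0.0048], 1.016) [-0.22  0.55 -0.86  1.4   0.41  1.38 -1.5 ]
yellow_rack ([479.0, 389.0, 93.8, 31.0], 1.156) [179.5, 238.3] 0.53
blue_rack ([456.6, 403.3, 68.1, 26.3], 1.137) [177.6, 246.8] 0.46
```

step_arm(
  targets=[
    [0.3,-0.01,0.004,0,0],
    [0.3,-0.02,0.008,0,0],
    [0.3,-0.03,0.012,0,0],
    [0.3,-0.035,0.014,0,0],
    [0.3,-0.035,0.014,0,0],
    [0.3,-0.035,0.014,0,0],
    [0.3,-0.035,0.014,0,0],
    [0.3,-0.035,0.014,0,0],
    [0.3,-0.035,0.014,0,0],
    [0.3,-0.035,0.014,0,0],
    [0.3,-0.035,0.014,0,0],
    [0.3,-0.035,0.014,0,0],
  ],
)

```text
time: 10.0
tool_pos: [484.4, -15.3, 295.0]
tcp_rot: [0.0, 0.839, 0.544, -0.0]
wrist_force: [-0.1, -0.7, -0.5]
gripper_width: 0.559
grasp_force: 27.3
```

step_arm(
  targets=[
    [0.3,-0.035,0.014,0,0],
    [0.3,-0.035,0.014,0,0],
    [0.3,-0.035,0.014,0,0],
    [0.3,-0.035,0.014,0,0],
    [0.3,-0.035,0.014,0,0],
    [0.3,-0.035,0.014,0,0],
    [0.3,-0.035,0.014,0,0],
    [0.3,-0.035,0.014,0,0],
    [0.3,-0.035,0.014,0,0],
    [0.3,-0.02,0.008,0,0],
    [0.3,-0.01,0.004,0,0],
    [0.3,0,0,0,0],
  ],
)

```text
time: 11.2
tool_pos: [470.0, -385.5, 294.6]
tcp_rot: [-0.0, 0.839, 0.544, -0.0]
wrist_force: [-0.1, 0.5, -1.2]
gripper_width: 0.558
grasp_force: 27.3
```

step_arm(
  targets=[
    [0.3,0,0,0,0.05],
    [0.3,0,0,0,0.1],
    [0.3,0,0,0,0.12],
    [0.3,0,0,0,0.12],
    [0.3,0,0,0,0.12],
    [0.3,0,0,0,0.12],
    [0.3,0,0,0,0.12],
    [0.3,0,0,0,0.12],
    [0.3,0,0,0,0.1],
    [0.3,0,0,0,0.05],
    [0.3,0,0,0,0],
    [0.3,0,0,0,0],
  ],
)

```text
time: 12.4
tool_pos: [471.3, -382.9, 295.5]
tcp_rot: [-0.0, 0.998, 0.068, 0.0]
wrist_force: [-0.5, -0.1, -1.8]
gripper_width: 0.556
grasp_force: 27.2
```

```bash
python3 w.py w2 supply_tray:12 buffer_bottle:85 gauze_jar:70 swab_carton:330; python3 -c "
from h import *
print(bot.observe()['joint_pos'].round(2))"
```

```text
[ 471.3 -382.9  295.5] 0.135
supply_tray ([533.7, -379.8, 209.8, 122.0], 0.133) [292.2, 128.5] 0.73
gauze_jar ([566.7, -362.6, 51.6, 50.9], 0.133) [277.1, 93.1] 0.61
swab_carton ([480.9, -380.7, 68.8, 47.7], 0.133) [281.3, 291.4] 0.96
[ 0.94  0.41 -0.5   1.49  0.2   1.29 -1.02]
```

View pics/w2.png

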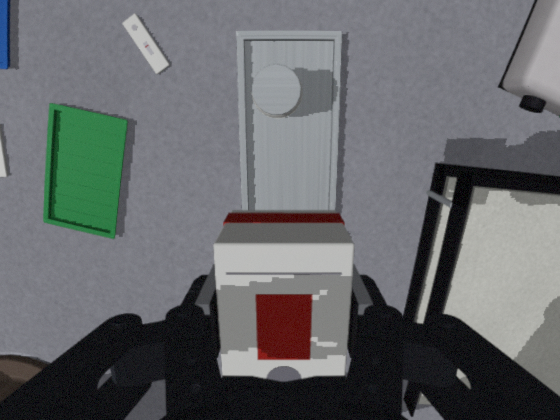

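```bash
python3 -c "
from h import *
print(delta(464,-389.2,13,0.135))"
```

```text
([-0.0076, 0.004, 0.2823], -0.003)
```

step_arm(
  targets=[
    [0.3,-0.007,0.005,0.01,0],
    [0.3,0,0,0.025,0],
    [0.3,0,0,0.035,0],
    [0.3,0,0,0.035,0],
    [0.3,0,0,0.035,0],
    [0.3,0,0,0.035,0],
    [0.3,0,0,0.035,0],
    [0.3,0,0,0.025,0],
    [0.3,0,0,0.015,0],
    [0.3,0,0,0.01,0],
    [0.3,0,0,0.005,0],
    [0.3,0,0,0,0],
  ],
)

```text
time: 13.85
tool_pos: [464.8, -390.5, 30.4]
tcp_rot: [0.0, 0.998, 0.066, 0.0]
wrist_force: [-0.1, -0.6, -0.5]
gripper_width: 0.555
grasp_force: 27.3
```

```bash
python3 -c "
from h import *
T=tool();print(T[:3,3],yaw(T),delta(464,-389.2,13,0.135))
s=cam('scene');im=bot.camera('scene')[170:290,80:200,::-1];t=bot.camera('top')[160:280,365:485,::-1]
cv2.imwrite('pics/low1.png',cv2.resize(np.hstack([im,t]),None,fx=3.3,fy=3.3,interpolation=2))"
```

```text
[ 464.8168268  -390.46158383   30.42401778] 0.1316278448382394 ([-0.0006, -0.0014, 0.0174], -0.003)
```

View pics/low1.png

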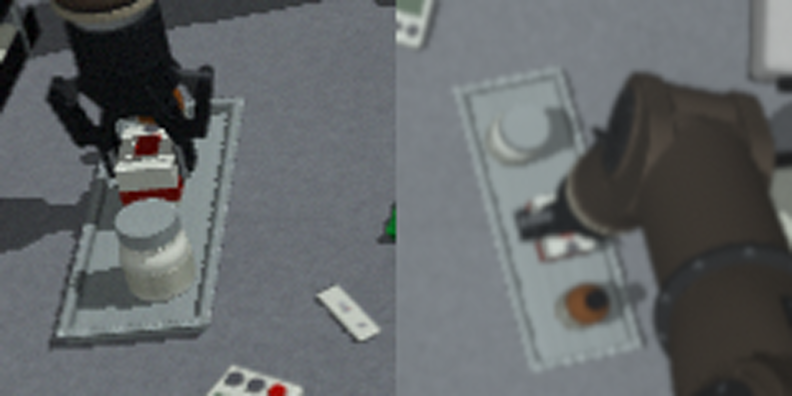

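step_arm(
  targets=[
    [0.3,0,0,0.006,0],
    [0.3,0,0,0.005,0],
    [0.3,0,0,0.003,0],
    [0.3,0,0,0.002,0],
    [0.3,0,0,0.001,0],
    [0.3,0,0,0,0],
  ],
)

```text
time: 14.55
tool_pos: [464.7, -390.2, 13.2]
tcp_rot: [-0.0, 0.998, 0.066, -0.0]
wrist_force: [-0.5, -0.5, -0.1]
gripper_width: 0.561
grasp_force: 27.3
```

step_arm(
  targets=[
    [0.3,0,0,0.001,0],
    [0.3,0,0,0.001,0],
    [0.3,0,0,0.001,0],
    [0.3,0,0,0,0],
  ],
)

```text
time: 14.95
tool_pos: [464.9, -390.4, 12.2]
tcp_rot: [0.001, 0.998, 0.066, 0.0]
wrist_force: [-7.4, 3.6, 19.1]
gripper_width: 0.559
grasp_force: 29.6
```

Contact. Release partly and rise.

step_arm(
  targets=[
    [0.6,0,0,-0.001,0],
    [0.65,0,0,0,0],
    [0.7,0,0,0,0],
    [0.7,0,0,0,0],
    [0.7,0,0,-0.005,0],
    [0.7,0,0,-0.015,0],
    [0.7,0,0,-0.03,0],
    [0.7,0,0,-0.04,0],
    [0.7,0,0,-0.05,0],
    [0.8,0,0,-0.05,0],
    [1,0,0,-0.05,0],
    [1,0,0,-0.04,0],
  ],
)

```text
time: 16.15
tool_pos: [465.1, -389.9, 296.1]
tcp_rot: [0.001, 0.998, 0.066, 0.001]
wrist_force: [1.4, -0.4, -0.4]
gripper_width: 0.999
grasp_force: 0.0
```

```bash
python3 w.py w3 swab_carton:47 buffer_bottle:85 gauze_jar:70; python3 -c "
from h import *
print(delta(485,375,295,1.15))"
```

```text
[ 465.1 -389.9  296.1] 0.132
swab_carton ([466.8, -389.7, 66.4, 47.2], 0.116) [281.5, 178.3] 0.73
buffer_bottle ([400.4, -402.3, 57.6, 37.5], 0.12) [285.4, 243.8] 0.84
gauze_jar ([565.6, -362.7, 51.7, 51.3], -0.426) [264.0, 86.0] 0.57
([0.1204, -0.7559, -0.0031], -1.018)
```

step_arm(
  targets=[
    [1,0.003,-0.018,0,0],
    [1,0.006,-0.037,0,0],
    [1,0.006,-0.037,0,0],
    [1,0.006,-0.037,0,0],
    [1,0.006,-0.037,0,0],
    [1,0.006,-0.037,0,0],
    [1,0.006,-0.037,0,0],
    [1,0.006,-0.037,0,0],
    [1,0.006,-0.037,0,0],
    [1,0.006,-0.037,0,0],
    [1,0.006,-0.037,0,0],
  ],
)

```text
time: 17.45
tool_pos: [474.5, 4.8, 290.2]
tcp_rot: [-0.0, 0.998, 0.066, -0.001]
wrist_force: [0.4, 0.0, -0.3]
gripper_width: 1.0
grasp_force: 0.0
```

step_arm(
  targets=[
    [1,0.006,-0.037,0,0],
    [1,0.006,-0.037,0,0],
    [1,0.006,-0.037,0,0],
    [1,0.006,-0.037,0,0],
    [1,0.006,-0.037,0,0],
    [1,0.006,-0.037,0,0],
    [1,0.006,-0.037,0,0],
    [1,0.006,-0.037,0,0],
    [1,0.006,-0.037,0,0],
    [1,0.003,-0.03,0,0],
    [1,0,-0.005,0,0],
  ],
)

```text
time: 18.55
tool_pos: [481.0, 379.0, 289.8]
tcp_rot: [-0.0, 0.998, 0.069, -0.002]
wrist_force: [-0.6, -0.3, -0.6]
gripper_width: 1.001
grasp_force: 0.0
```

step_arm(
  targets=[
    [1,0,0,0,-0.1],
    [1,0,0,0,-0.12],
    [1,0,0,0,-0.12],
    [1,0,0,0,-0.12],
    [1,0,0,0,-0.12],
    [1,0,0,0,-0.12],
    [1,0,0,0,-0.12],
    [1,0,0,0,-0.12],
    [1,0,0,0,-0.08],
    [1,0,0,0,0],
    [1,0,0,0,0],
  ],
)

```text
time: 19.65
tool_pos: [483.9, 374.3, 290.7]
tcp_rot: [0.0, 0.839, 0.544, -0.001]
wrist_force: [-0.2, -0.1, 0.0]
gripper_width: 0.999
grasp_force: 0.0
```

```bash
python3 w.py w4 yellow_rack:132 blue_rack:88 green_rack:44 yellow_tray:8
```

```text
[483.9 374.3 290.7] 1.149
yellow_rack ([501.0, 391.4, 87.0, 59.9], 1.143) [294.1, 175.0] 0.81
yellow_rack ([480.6, 220.0, 107.3, 74.7], -0.17) [338.3, 336.7] 0.73
blue_rack ([464.2, 412.6, 59.0, 20.7], 1.149) [254.9, 163.6] 0.7
green_rack ([655.6, 384.4, 122.2, 61.6], -0.792) [420.6, 111.6] 0.84
green_rack ([612.3, 505.5, 62.2, 33.0], -0.404) [343.5, 17.7] 0.63
yellow_tray ([496.6, 370.1, 122.7, 84.1], 1.144) [294.1, 176.0] 0.73
```

View pics/w4.png

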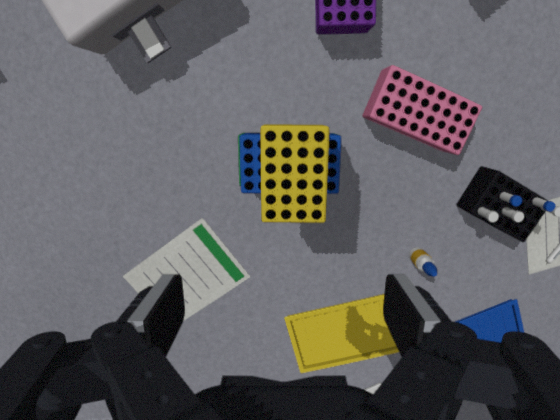

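```bash
python3 -c "
from h import *
print(delta(501,391.4,100,1.143))"
```

```text
([0.0219, 0.0086, 0.1913], 0.008)
```

step_arm(
  targets=[
    [1,0.022,0.0085,0.01,0.007],
    [1,0,0,0.035,0],
    [1,0,0,0.035,0],
    [1,0,0,0.035,0],
    [1,0,0,0.03,0],
    [1,0,0,0.025,0],
    [1,0,0,0.015,0],
    [1,0,0,0.006,0],
    [1,0,0,0,0],
    [1,0,0,0,0],
  ],
)

```text
time: 20.9
tool_pos: [501.5, 392.3, 101.5]
tcp_rot: [-0.0, 0.841, 0.542, 0.001]
wrist_force: [-0.5, -0.2, 0.7]
gripper_width: 1.003
grasp_force: 0.0
```

step_arm(
  newtons=30,
  targets=[
    [0.8,0,0,0,0],
    [0.7,0,0,0,0],
    [0.6,0,0,0,0],
    [0.5,0,0,0,0],
    [0.5,0,0,0,0],
    [0.5,0,0,0,0],
    [0.5,0,0,0,0],
  ],
)

```text
time: 21.6
tool_pos: [501.6, 392.1, 101.4]
tcp_rot: [-0.0, 0.841, 0.542, 0.001]
wrist_force: [-0.1, -1.5, 5.9]
gripper_width: 0.698
grasp_force: 33.5
```

step_arm(
  targets=[
    [0.5,0,0,-0.005,0],
    [0.5,0,0,-0.01,0],
    [0.5,0,0,-0.02,0],
    [0.5,0,0,-0.03,0],
    [0.5,0,0,-0.03,0],
    [0.5,0,0,-0.03,0],
    [0.5,0,0,-0.02,0],
    [0.5,0,0,-0.01,0],
    [0.5,0,0,0,0],
  ],
)

```text
time: 22.5
tool_pos: [501.3, 392.1, 256.8]
tcp_rot: [-0.0, 0.841, 0.542, 0.001]
wrist_force: [-0.1, 0.2, -0.6]
gripper_width: 0.692
grasp_force: 32.7
```

```bash
python3 -c "
from h import *
print(delta(468,124,255,2.977), bot.observe()['joint_pos'].round(2))"
```

```text
([-0.2579, 0.0805, 0.0013], 1.309) [-0.16  0.62 -0.98  1.45  0.52  1.34 -1.6 ]
```

step_arm(
  targets=[
    [0.5,-0.012,0.004,0,0],
    [0.5,-0.026,0.008,0,0],
    [0.5,-0.03,0.009,0,0],
    [0.5,-0.03,0.009,0,0],
    [0.5,-0.03,0.0095,0,0],
    [0.5,-0.03,0.0095,0,0],
    [0.5,-0.03,0.0095,0,0],
    [0.5,-0.03,0.01,0,0],
    [0.5,-0.026,0.008,0,0],
    [0.5,-0.014,0.004,0,0],
    [0.5,0,0,0,0],
  ],
)

```text
time: 23.6
tool_pos: [466.9, 119.5, 253.7]
tcp_rot: [0.0, 0.842, 0.54, -0.002]
wrist_force: [0.3, 0.6, -1.8]
gripper_width: 0.696
grasp_force: 32.7
```

step_arm(
  targets=[
    [0.5,0,0,0,-0.06],
    [0.5,0,0,0,-0.12],
    [0.5,0,0,0,-0.12],
    [0.5,0,0,0,-0.12],
    [0.5,0,0,0,-0.12],
    [0.5,0,0,0,-0.12],
    [0.5,0,0,0,-0.12],
    [0.5,0,0,0,-0.12],
  ],
)

```text
time: 24.4
tool_pos: [467.1, 123.7, 254.5]
tcp_rot: [-0.001, 0.519, 0.855, -0.0]
wrist_force: [-0.2, 0.3, -1.5]
gripper_width: 0.699
grasp_force: 32.7
```

step_arm(
  targets=[
    [0.5,0,0,0,-0.12],
    [0.5,0,0,0,-0.12],
    [0.5,0,0,0,-0.12],
    [0.5,0,0,0,-0.12],
    [0.5,0,0,0,-0.12],
    [0.5,0,0,0,-0.12],
    [0.5,0,0,0,-0.12],
    [0.5,0,0,0,-0.06],
    [0.5,0,0,0,-0.03],
    [0.5,0,0,0,0],
    [0.5,0,0,0,0],
  ],
)

```text
time: 25.5
tool_pos: [467.6, 123.5, 255.0]
tcp_rot: [-0.0, 0.084, 0.996, -0.0]
wrist_force: [-0.3, -0.2, -1.1]
gripper_width: 0.694
grasp_force: 32.7
```

```bash
python3 w.py w5 yellow_rack:290 yellow_tray:8; python3 -c "
from h import *
print(delta(468,124,17,2.977), bot.observe()['joint_pos'].round(2))"
```

```text
[467.6 123.5 255. ] 2.974
yellow_rack ([455.8, 126.4, 77.4, 55.4], -0.17) [282.2, 281.2] 0.81
yellow_tray ([434.1, 133.3, 103.3, 84.7], 1.39) [285.9, 151.0] 0.68
([-0.0002, 0.0006, 0.2382], -0.003) [ 0.56  0.45 -1.25  1.81  0.45  1.22  0.58]
```

View pics/w5.png

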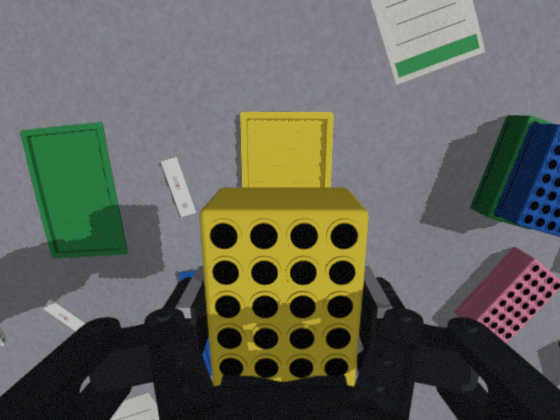

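```bash
python3 -c "
from h import *
T=tool();C=cam('wrist',T)
for px,z in [((284,211),286),((203,211),286),((366,211),286),((287,113),10),((241,113),10),((333,113),10)]:
  w=unproj(px,C,z)[0]; print(w.round(1),(T[:3,:3].T@(np.r_[w,0]-np.r_[T[:2,3],0]))[:2].round(1))"
```

```text
[427.  131.5] [41.4  1.1]
[422.5 104.8] [ 41.5 -25.9]
[431.6 158.5] [41.5 28.5]
[394.7 140.3] [74.8  4.5]
[386.2  91.2] [ 75.  -45.4]
[402.9 189.6] [75.  54.4]
```

step_arm(
  targets=[
    [0.5,0,0,0.015,0],
    [0.5,0,0,0.025,0],
    [0.5,0,0,0.03,0],
    [0.5,0,0,0.02,0],
    [0.5,0,0,0,0],
  ],
)

```text
time: 26.15
tool_pos: [465.9, 122.3, 162.2]
tcp_rot: [-0.002, 0.083, 0.997, -0.001]
wrist_force: [-0.2, 0.8, -1.0]
gripper_width: 0.697
grasp_force: 32.9
```

```bash
python3 -c "
from h import *
print(delta(468,124,17,2.977), bot.observe()['joint_pos'].round(3))"
```

```text
([-0.0025, 0.0024, 0.1452], -0.002) [ 0.472  0.541 -1.154  1.936  0.572  1.05   0.47 ]
```

step_arm(
  targets=[
    [0.5,-0.002,0.002,0.03,0],
    [0.5,0,0,0.03,0],
    [0.5,0,0,0.03,0],
    [0.5,0,0,0.02,0],
    [0.5,0,0,0.015,0],
    [0.5,0,0,0.006,0],
    [0.5,0,0,0,0],
    [0.5,0,0,0,0],
  ],
)

```text
time: 26.95
tool_pos: [470.7, 125.4, 35.1]
tcp_rot: [0.001, 0.083, 0.997, 0.0]
wrist_force: [-0.5, 0.9, -0.3]
gripper_width: 0.696
grasp_force: 33.0
```

```bash
python3 -c "
from h import *
print(delta(468.5,125,17,2.977), bot.observe()['joint_pos'].round(3))"
```

```text
([0.0021, -0.0008, 0.0181], -0.002) [ 0.319  0.698 -0.968  2.051  0.804  0.826  0.273]
```

step_arm(
  targets=[
    [0.5,0.001,0,0.008,0],
    [0.5,0,0,0.005,0],
    [0.5,0,0,0.002,0],
    [0.5,0,0,0.001,0],
    [0.5,0,0,0.001,0],
    [0.5,0,0,0.001,0],
    [0.5,0,0,0,0],
  ],
)

```text
time: 27.65
tool_pos: [469.2, 125.3, 16.4]
tcp_rot: [0.0, 0.083, 0.997, -0.0]
wrist_force: [-0.5, -0.6, 0.4]
gripper_width: 0.696
grasp_force: 33.0
```

step_arm(
  targets=[
    [0.5,0,0,0.001,0],
    [0.5,0,0,0.001,0],
    [0.5,0,0,0,0],
  ],
)

```text
time: 27.95
tool_pos: [469.2, 125.2, 16.2]
tcp_rot: [0.001, 0.083, 0.997, -0.001]
wrist_force: [-8.2, -6.4, 33.2]
gripper_width: 0.699
grasp_force: 37.2
```

Contact; release and rise.

step_arm(
  targets=[
    [0.8,0,0,-0.002,0],
    [0.9,0,0,0,0],
    [1,0,0,0,0],
    [1,0,0,0,0],
    [1,0,0,-0.01,0],
    [1,0,0,-0.03,0],
    [1,0,0,-0.04,0],
    [1,0,0,-0.05,0],
    [1,0,0,-0.05,0],
    [1,0,0,-0.05,0],
    [1,0,0,-0.015,0],
    [1,0,0,0,0],
  ],
)

```text
time: 29.15
tool_pos: [470.0, 126.0, 264.0]
tcp_rot: [0.002, 0.083, 0.997, 0.0]
wrist_force: [0.8, -0.3, 0.3]
gripper_width: 0.998
grasp_force: 0.0
```

```bash
python3 w.py w6 yellow_rack:47 yellow_tray:8; python3 -c "
from h import *
print(delta(500,405,260,2.713), bot.observe()['joint_pos'].round(2))"
```

```text
[470. 126. 264.] 2.975
yellow_rack ([469.1, 125.9, 88.3, 59.1], -0.169) [282.6, 184.9] 0.64
yellow_tray ([471.2, 126.0, 159.6, 103.0], -0.177) [284.2, 142.9] 0.92
([0.0154, 0.2818, -0.0003], 0.262) [ 0.54  0.42 -1.21  1.8   0.42  1.22  0.61]
```

step_arm(
  targets=[
    [1,0.002,0.02,0,0.02],
    [1,0.002,0.035,0,0.04],
    [1,0.002,0.035,0,0.04],
    [1,0.002,0.035,0,0.04],
    [1,0.002,0.035,0,0.04],
    [1,0.002,0.035,0,0.04],
    [1,0.002,0.035,0,0.04],
    [1,0.002,0.03,0,0],
    [1,0,0.015,0,0],
    [1,0,0,0,0],
    [1,0,0,0,0],
  ],
)

```text
time: 30.4
tool_pos: [534.3, 391.0, 259.3]
tcp_rot: [-0.001, 0.211, 0.977, -0.001]
wrist_force: [-0.1, 0.1, -0.3]
gripper_width: 0.999
grasp_force: 0.0
```

```bash
python3 w.py w7 blue_rack:88 green_rack:44; python3 -c "
from h import *
print(bot.observe()['joint_pos'].round(2))"
```

```text
[534.3 391.  259.3] 2.716
blue_rack ([498.9, 395.1, 98.6, 58.8], -0.427) [270.6, 157.8] 0.98
green_rack ([626.2, 545.7, 127.9, 68.5], 1.193) [445.8, 205.3] 0.88
green_rack ([448.5, 415.3, 57.6, 4.8], 1.142) [272.1, 98.4] 0.66
[-0.16  0.66 -0.97  1.37  0.54  1.39  0.02]
```

View pics/w7.png

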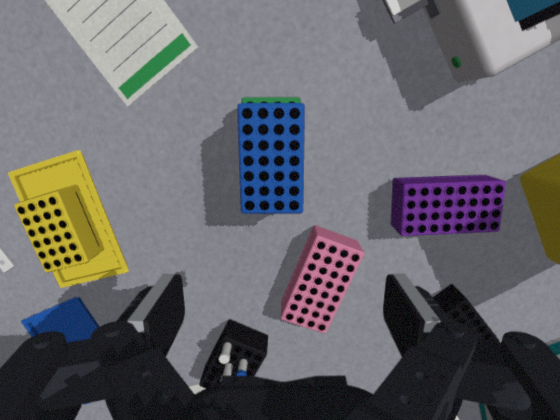

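```bash
python3 -c "
from h import *
print(delta(498.9,395.1,57.5,2.715))"
```

```text
([0.035, -0.0102, 0.2033], -0.001)
```

step_arm(
  targets=[
    [1,0.018,-0.005,0.01,0],
    [1,0.017,-0.005,0.03,0],
    [1,0,0,0.035,0],
    [1,0,0,0.035,0],
    [1,0,0,0.03,0],
    [1,0,0,0.03,0],
    [1,0,0,0.02,0],
    [1,0,0,0.012,0],
    [1,0,0,0,0],
    [1,0,0,0,0],
  ],
)

```text
time: 31.55
tool_pos: [499.4, 396.9, 60.2]
tcp_rot: [0.0, 0.212, 0.977, 0.0]
wrist_force: [-0.3, 0.1, 0.8]
gripper_width: 1.001
grasp_force: 0.0
```

step_arm(
  newtons=35,
  targets=[
    [0.8,0,0,0,0],
    [0.7,0,0,0,0],
    [0.6,0,0,0,0],
    [0.5,0,0,0,0],
    [0.5,0,0,0,0],
    [0.5,0,0,0,0],
    [0.5,0,0,0,0],
  ],
)

```text
time: 32.25
tool_pos: [499.5, 397.2, 60.7]
tcp_rot: [0.001, 0.212, 0.977, 0.001]
wrist_force: [-0.1, -1.7, 5.6]
gripper_width: 0.695
grasp_force: 38.9
```

step_arm(
  targets=[
    [0.5,0,0,-0.005,0],
    [0.5,0,0,-0.01,0],
    [0.5,0,0,-0.02,0],
    [0.5,0,0,-0.03,0],
    [0.5,0,0,-0.03,0],
    [0.5,0,0,-0.03,0],
    [0.5,0,0,-0.03,0],
    [0.5,0,0,-0.02,0],
    [0.5,0,0,-0.01,0],
    [0.5,0,0,0,0],
  ],
)

```text
time: 33.25
tool_pos: [499.2, 397.4, 245.9]
tcp_rot: [0.001, 0.212, 0.977, 0.001]
wrist_force: [0.9, -0.0, -1.3]
gripper_width: 0.691
grasp_force: 38.0
```

```bash
python3 -c "
from h import *
print(delta(638,23,240,3.132), bot.observe()['joint_pos'].round(2))"
```

```text
([-0.2813, -0.2833, 0.0056], -0.417) [-0.17  0.63 -0.98  1.46  0.53  1.33 -0.04]
```

step_arm(
  targets=[
    [0.5,-0.01,-0.01,0,0],
    [0.5,-0.02,-0.02,0,0],
    [0.5,-0.028,-0.028,0,0],
    [0.5,-0.028,-0.028,0,0],
    [0.5,-0.028,-0.028,0,0],
    [0.5,-0.028,-0.028,0,0],
    [0.5,-0.028,-0.028,0,0],
    [0.5,-0.028,-0.028,0,0],
    [0.5,-0.028,-0.028,0,0],
    [0.5,-0.028,-0.028,0,0],
    [0.5,-0.018,-0.02,0,0],
    [0.5,-0.009,-0.009,0,0],
  ],
)

```text
time: 34.45
tool_pos: [637.7, 17.6, 242.1]
tcp_rot: [-0.001, 0.214, 0.977, -0.001]
wrist_force: [0.7, 0.3, -1.9]
gripper_width: 0.697
grasp_force: 38.0
```

step_arm(
  targets=[
    [0.5,0,0,0,-0.05],
    [0.5,0,0,0,-0.1],
    [0.5,0,0,0,-0.12],
    [0.5,0,0,0,-0.1],
    [0.5,0,0,0,-0.047],
    [0.5,0,0,0,0],
    [0.5,0,0,0,0],
  ],
)

```text
time: 35.15
tool_pos: [637.2, 23.2, 243.7]
tcp_rot: [-0.001, 0.005, 1.0, 0.0]
wrist_force: [0.2, -0.0, -0.6]
gripper_width: 0.693
grasp_force: 38.0
```

```bash
python3 w.py w8 blue_rack:273 blue_tray:8;  python3 -c "
from h import *
print(delta(638,23,20,3.132), bot.observe()['joint_pos'].round(2))"
```

```text
[637.2  23.2 243.7] 3.131
blue_rack ([625.4, 24.2, 88.6, 56.8], -0.01) [284.0, 266.1] 0.9
blue_tray ([588.9, 25.1, 103.1, 59.4], 1.563) [288.4, 140.3] 0.63
([-0.0006, 0.0001, 0.2242], -0.001) [ 0.51  0.68 -1.09  1.46  0.61  1.37  0.95]
```

View pics/w8.png

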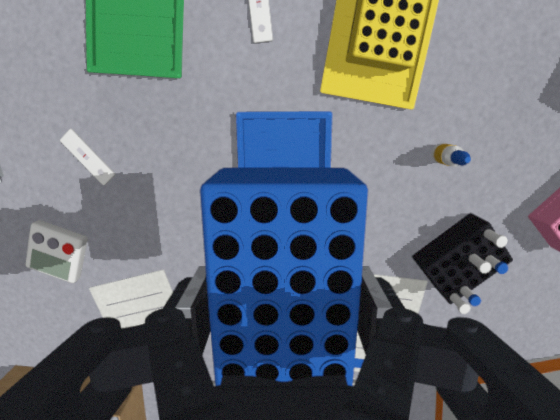

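```bash
python3 -c "
from h import *
T=tool();C=cam('wrist',T)
for px,z in [((202,185),271),((367,185),271),((237,113),10),((332,113),10)]:
  print(unproj(px,C,z).round(1))"
```

```text
[[587.9  -3.2]]
[[588.5  52.7]]
[[562.1 -24.6]]
[[563.2  75.5]]
```

step_arm(
  targets=[
    [0.5,0,0,0.01,0],
    [0.5,0,0,0.025,0],
    [0.5,0,0,0.035,0],
    [0.5,0,0,0.035,0],
    [0.5,0,0,0.035,0],
    [0.5,0,0,0.03,0],
    [0.5,0,0,0.02,0],
    [0.5,0,0,0.01,0],
    [0.5,0,0,0,0],
    [0.5,0,0,0,0],
  ],
)

```text
time: 36.3
tool_pos: [638.4, 23.3, 45.4]
tcp_rot: [0.001, 0.005, 1.0, 0.0]
wrist_force: [-0.4, 0.1, -1.3]
gripper_width: 0.695
grasp_force: 38.0
```

```bash
python3 -c "
from h import *
T=tool();print(T[:3,3].round(1),yaw(T), bot.observe()['joint_pos'].round(2))"
```

```text
[638.4  23.3  45.4] 3.13171366826232 [ 0.46  0.86 -0.96  1.66  0.8   1.05  0.8 ]
```

step_arm(
  targets=[
    [0.5,0,0,0.008,0],
    [0.5,0,0,0.008,0],
    [0.5,0,0,0.005,0],
    [0.5,0,0,0.002,0],
    [0.5,0,0,0.001,0],
    [0.5,0,0,0.001,0],
    [0.5,0,0,0,0],
  ],
)

```text
time: 37.0
tool_pos: [637.7, 22.9, 19.7]
tcp_rot: [0.0, 0.005, 1.0, -0.0]
wrist_force: [-2.3, -1.1, 2.5]
gripper_width: 0.691
grasp_force: 38.4
```

step_arm(
  targets=[
    [0.5,0,0,0.001,0],
    [0.5,0,0,0,0],
  ],
)

```text
time: 37.2
tool_pos: [637.8, 22.9, 19.7]
tcp_rot: [0.0, 0.005, 1.0, -0.0]
wrist_force: [-5.3, -1.8, 11.5]
gripper_width: 0.698
grasp_force: 39.5
```

step_arm(
  targets=[
    [0.8,0,0,0,0],
    [0.9,0,0,0,0],
    [1,0,0,0,0],
    [1,0,0,0,0],
    [1,0,0,-0.01,0],
    [1,0,0,-0.03,0],
    [1,0,0,-0.04,0],
    [1,0,0,-0.05,0],
    [1,0,0,-0.05,0],
    [1,0,0,-0.04,0],
    [1,0,0,0,0],
    [1,0,0,0,0],
  ],
)

```text
time: 38.4
tool_pos: [638.0, 23.2, 239.9]
tcp_rot: [0.001, 0.005, 1.0, -0.0]
wrist_force: [-0.8, -0.0, -0.6]
gripper_width: 1.0
grasp_force: 0.0
```

```bash
python3 w.py w9 blue_rack:47 blue_tray:8; python3 -c "
from h import *
print(delta(530,385,240,2.713), bot.observe()['joint_pos'].round(2))"
```

```text
[638.   23.2 239.9] 3.132
blue_rack ([637.2, 23.4, 102.1, 60.6], -0.004) [283.1, 188.0] 0.63
blue_tray ([639.8, 24.3, 158.3, 102.5], -0.008) [290.0, 139.6] 0.97
([0.1106, 0.3615, -0.0029], 0.419) [ 0.51  0.68 -1.09  1.47  0.61  1.36  0.95]
```

Blue is 3 mm off centre. Now the green one.

step_arm(
  targets=[
    [1,0.005,0.015,0,0],
    [1,0.01,0.033,0,0],
    [1,0.01,0.033,0,0],
    [1,0.01,0.033,0,0],
    [1,0.01,0.033,0,0],
    [1,0.01,0.033,0,0],
    [1,0.01,0.033,0,0],
    [1,0.01,0.033,0,0],
    [1,0.01,0.033,0,0],
    [1,0.01,0.033,0,0],
    [1,0.01,0.033,0,0],
    [1,0.005,0.015,0,0],
  ],
)

```text
time: 39.75
tool_pos: [527.5, 388.3, 237.7]
tcp_rot: [-0.001, 0.002, 1.0, 0.001]
wrist_force: [-0.5, -0.5, 1.0]
gripper_width: 1.002
grasp_force: 0.0
```

step_arm(
  targets=[
    [1,0,0,0,0.08],
    [1,0,0,0,0.12],
    [1,0,0,0,0.12],
    [1,0,0,0,0.1],
    [1,0,0,0,0],
    [1,0,0,0,0],
    [1,0,0,0,0],
  ],
)

```text
time: 40.45
tool_pos: [530.7, 384.2, 237.9]
tcp_rot: [-0.0, 0.212, 0.977, -0.0]
wrist_force: [0.5, -0.3, 0.1]
gripper_width: 1.0
grasp_force: 0.0
```

```bash
python3 w.py w10 green_rack:44; python3 -c "
from h import *
print(bot.observe()['joint_pos'].round(2))"
```

```text
[530.7 384.2 237.9] 2.715
green_rack ([651.3, 382.7, 127.4, 69.0], -0.788) [326.5, 286.1] 0.76
green_rack ([497.6, 393.1, 113.2, 59.1], -0.438) [278.6, 151.1] 0.72
[-0.16  0.66 -0.95  1.43  0.53  1.33  0.01]
```

View pics/w10.png

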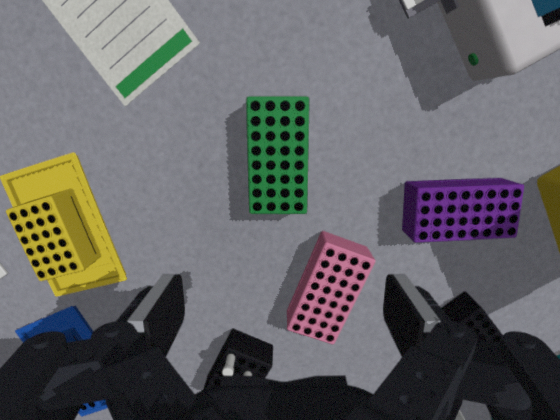

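```bash
python3 -c "
from h import *
print(delta(497.6,393.6,16,2.705))"
```

```text
([0.0343, -0.0051, 0.2221], 0.008)
```

step_arm(
  targets=[
    [1,0.018,-0.003,0.01,0.008],
    [1,0.016,-0.003,0.03,0],
    [1,0,0,0.035,0],
    [1,0,0,0.035,0],
    [1,0,0,0.035,0],
    [1,0,0,0.03,0],
    [1,0,0,0.025,0],
    [1,0,0,0.015,0],
    [1,0,0,0.006,0],
    [1,0,0,0,0],
    [1,0,0,0,0],
  ],
)

```text
time: 41.65
tool_pos: [498.3, 393.5, 18.5]
tcp_rot: [0.0, 0.217, 0.976, 0.001]
wrist_force: [-0.2, 0.0, 0.1]
gripper_width: 0.996
grasp_force: 0.0
```

step_arm(
  newtons=40,
  targets=[
    [0.8,0,0,0,0],
    [0.7,0,0,0,0],
    [0.6,0,0,0,0],
    [0.5,0,0,0,0],
    [0.5,0,0,0,0],
    [0.5,0,0,0,0],
    [0.5,0,0,0,0],
  ],
)

```text
time: 42.35
tool_pos: [498.3, 393.1, 18.5]
tcp_rot: [0.001, 0.217, 0.976, 0.001]
wrist_force: [-1.0, -0.9, 6.3]
gripper_width: 0.688
grasp_force: 44.4
```

step_arm(
  targets=[
    [0.5,0,0,-0.005,0],
    [0.5,0,0,-0.01,0],
    [0.5,0,0,-0.02,0],
    [0.5,0,0,-0.03,0],
    [0.5,0,0,-0.03,0],
    [0.5,0,0,-0.03,0],
    [0.5,0,0,-0.03,0],
    [0.5,0,0,-0.03,0],
    [0.5,0,0,-0.02,0],
    [0.5,0,0,-0.01,0],
    [0.5,0,0,0,0],
  ],
)

```text
time: 43.45
tool_pos: [498.0, 393.3, 233.8]
tcp_rot: [0.001, 0.217, 0.976, 0.001]
wrist_force: [0.1, -0.3, -2.0]
gripper_width: 0.695
grasp_force: 43.5
```

```bash
python3 -c "
from h import *
print(delta(438.5,-126,230,3.037), bot.observe()['joint_pos'].round(2))"
```

```text
([-0.1662, -0.4955, 0.003], -0.333) [-0.17  0.63 -0.96  1.49  0.52  1.29 -0.05]
```

step_arm(
  targets=[
    [0.5,-0.005,-0.015,0,0],
    [0.5,-0.009,-0.027,0,0],
    [0.5,-0.011,-0.033,0,0],
    [0.5,-0.011,-0.033,0,0],
    [0.5,-0.011,-0.033,0,0],
    [0.5,-0.011,-0.033,0,0],
    [0.5,-0.011,-0.033,0,0],
    [0.5,-0.011,-0.033,0,0],
  ],
)

```text
time: 44.25
tool_pos: [467.5, 139.5, 231.0]
tcp_rot: [-0.001, 0.217, 0.976, -0.001]
wrist_force: [1.0, -0.6, -1.9]
gripper_width: 0.697
grasp_force: 43.6
```

step_arm(
  targets=[
    [0.5,-0.011,-0.033,0,0],
    [0.5,-0.011,-0.033,0,0],
    [0.5,-0.011,-0.033,0,0],
    [0.5,-0.011,-0.033,0,0],
    [0.5,-0.011,-0.033,0,0],
    [0.5,-0.011,-0.033,0,0],
    [0.5,-0.011,-0.033,0,0],
    [0.5,-0.007,-0.018,0,0],
    [0.5,-0.002,-0.006,0,0],
    [0.5,0,0,0,0],
  ],
)

```text
time: 45.25
tool_pos: [437.6, -126.4, 231.5]
tcp_rot: [-0.001, 0.218, 0.976, 0.0]
wrist_force: [-0.6, 0.4, -0.7]
gripper_width: 0.693
grasp_force: 43.6
```

step_arm(
  targets=[
    [0.5,0,0,0,-0.04],
    [0.5,0,0,0,-0.08],
    [0.5,0,0,0,-0.1],
    [0.5,0,0,0,-0.08],
    [0.5,0,0,0,-0.033],
    [0.5,0,0,0,0],
    [0.5,0,0,0,0],
  ],
)

```text
time: 45.95
tool_pos: [438.3, -125.3, 232.3]
tcp_rot: [-0.0, 0.053, 0.999, 0.0]
wrist_force: [-0.0, 0.2, -1.1]
gripper_width: 0.692
grasp_force: 43.6
```

```bash
python3 w.py w11 green_rack:263 green_tray:8;  python3 -c "
from h import *
print(delta(438.5,-126,22,3.037), bot.observe()['joint_pos'].round(2))"
```

```text
[ 438.3 -125.3  232.3] 3.036
green_rack ([429.1, -70.3, 33.1, 16.6], 1.091) [433.4, 283.5] 0.36
green_tray ([380.9, -118.2, 104.7, 41.6], 1.465) [280.8, 128.3] 0.76
([-0.0002, -0.0002, 0.2103], -0.001) [ 1.09  0.38 -1.18  1.9   0.39  1.12  1.23]
```

View pics/w11.png

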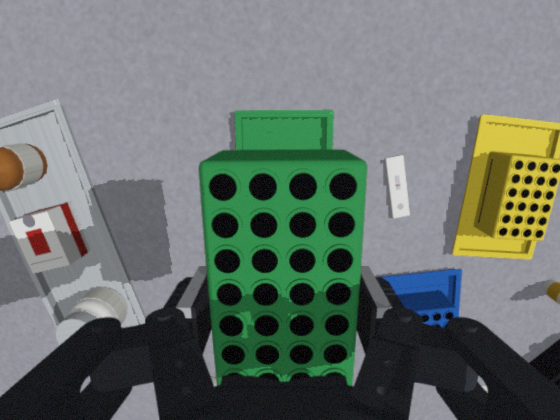

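```bash
python3 -c "
from h import *
T=tool();C=cam('wrist',T)
for px,z in [((201,161),258),((366,161),258),((234,111),10),((334,111),10)]:
  w=unproj(px,C,z)[0]; print(w.round(1),(T[:3,:3].T@(np.r_[w,0]-np.r_[T[:2,3],0]))[:2].round(1))"
```

```text
[ 378.4 -146.3] [ 57.4 -26.8]
[384.3 -91.2] [57.4 28.6]
[ 356.8 -167.1] [ 76.8 -49.8]
[367.5 -65.8] [76.7 52.1]
```

step_arm(
  targets=[
    [0.5,0,0,0.01,0],
    [0.5,0,0,0.025,0],
    [0.5,0,0,0.035,0],
    [0.5,0,0,0.035,0],
    [0.5,0,0,0.035,0],
    [0.5,0,0,0.025,0],
    [0.5,0,0,0.015,0],
    [0.5,0,0,0.005,0],
    [0.5,0,0,0,0],
    [0.5,0,0,0,0],
  ],
)

```text
time: 47.1
tool_pos: [438.7, -125.9, 47.8]
tcp_rot: [0.0, 0.052, 0.999, -0.0]
wrist_force: [-0.1, 0.2, -1.2]
gripper_width: 0.692
grasp_force: 43.6
```

```bash
python3 -c "
from h import *
T=tool();print(T[:3,3].round(1),yaw(T), bot.observe()['joint_pos'].round(2))"
```

```text
[ 438.7 -125.9   47.8] 3.0366305836142713 [ 0.85  0.61 -0.93  2.12  0.72  0.77  0.92]
```

step_arm(
  targets=[
    [0.5,-0.002,0,0.008,0],
    [0.5,0,0,0.008,0],
    [0.5,0,0,0.005,0],
    [0.5,0,0,0.002,0],
    [0.5,0,0,0.002,0],
    [0.5,0,0,0.001,0],
    [0.5,0,0,0,0],
  ],
)

```text
time: 47.8
tool_pos: [440.3, -126.1, 21.5]
tcp_rot: [0.0, 0.052, 0.999, -0.0]
wrist_force: [-1.0, 0.4, -0.3]
gripper_width: 0.699
grasp_force: 43.8
```

step_arm(
  targets=[
    [0.5,0,0,0.001,0],
    [0.5,0,0,0,0],
  ],
)

```text
time: 48.0
tool_pos: [440.3, -126.1, 21.4]
tcp_rot: [0.0, 0.052, 0.999, -0.001]
wrist_force: [-6.7, -0.3, 21.3]
gripper_width: 0.695
grasp_force: 46.3
```

step_arm(
  targets=[
    [0.8,0,0,-0.001,0],
    [0.9,0,0,0,0],
    [1,0,0,0,0],
    [1,0,0,0,0],
    [1,0,0,-0.01,0],
    [1,0,0,-0.03,0],
    [1,0,0,-0.04,0],
    [1,0,0,-0.05,0],
    [1,0,0,-0.05,0],
    [1,0,0,-0.03,0],
    [1,0,0,0,0],
    [1,0,0,0,0],
  ],
)

```text
time: 49.2
tool_pos: [440.3, -126.3, 232.0]
tcp_rot: [0.001, 0.053, 0.999, -0.001]
wrist_force: [-0.3, -0.4, -0.7]
gripper_width: 0.998
grasp_force: 0.0
```

```bash
python3 w.py w12 green_rack:47 green_tray:8 swab_carton:47 buffer_bottle:60; python3 -c "
from h import *
cv2.imwrite('pics/scene9.png',bot.camera('scene')[:,:,::-1]); C=cam('scene')
for q in ['buffer_bottle','gauze_jar']: print(q,[(unproj(r['pixel'],C,0).round().tolist(),round(r['p'],2)) for r in bot.mark_of(q,'scene')])"
```

```text
[ 440.3 -126.3  232. ] 3.036
green_rack ([439.2, -125.3, 114.3, 58.9], -0.096) [284.7, 184.8] 0.87
green_rack ([443.9, -363.1, 226.4, 113.4], 0.135) [60.2, 203.4] 0.72
green_tray ([439.8, -123.7, 158.8, 101.3], -0.098) [314.3, 157.7] 0.92
swab_carton ([460.8, -373.6, 78.5, 65.9], -1.446) [50.7, 233.7] 0.69
buffer_bottle ([382.8, -372.0, 55.4, 44.3], 1.453) [20.0, 161.9] 0.8
buffer_bottle ([436.4, -125.1, 109.5, 56.5], -0.101) [284.4, 185.5] 0.75
buffer_bottle [([[377.0, -410.0]], 0.59)]
gauze_jar [([[561.0, -363.0]], 0.63)]
```

View pics/scene9.png

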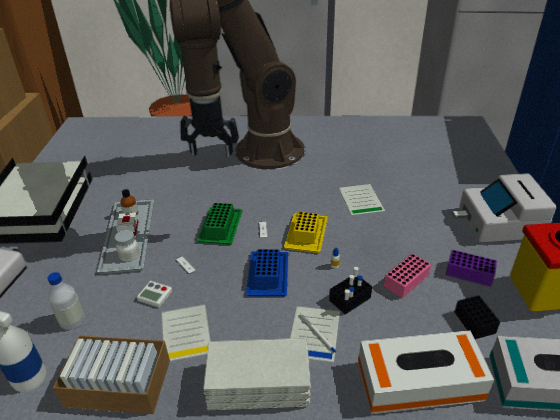

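The scene view shows each rack in its own tray: green at (220,224), yellow at (306,231) and blue at (267,270). The carton stands between the bottle and the jar at about (128,222), and the gripper is free.

```bash
python3 -c "
from bench import bot
print(bot.hand_in())"
```

```text
the job is handed in; nothing more can be done
None
```

The job is handed in; no verdict came back. By my last camera measurements each rack is flat within about 3 mm of its tray's centre. The carton stands between bottle and jar without touching either, those two appear unmoved, and everything is released.

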